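# Lift a freshly cleaned calibration weight out of its basket with the weight forceps

## Robot

A 6-joint arm with a two-finger parallel gripper is mounted at the origin on a cart in front of the work surface, level with it; the furniture and walls round the work are solid. World frame = base frame: x ahead of the robot, y to its left, z up, the work surface at z = 0. Lengths are in m, angles in rad, forces in N, time in s.
With the tool pointing down it reaches from about 0.35 to 0.85 m from the base axis. Payload 8.1 kg.
Tool frame: the origin (TCP) lies at the very end of the fingers, on their centre line; the grasp point (between the pads) lies 19 mm behind it; z points along the fingers, y is the direction in which the jaws open and shut (so a half turn about z gives the same grasp; the last joint's range is limited). The gripper opens to 85 mm and grips with 20 to 120 N. Pads are 22 mm wide; open, the fingers measure 114 mm over their backs; the gripper's body (76 mm by 85 mm) begins 54 mm behind the grasp point. The pads swing forward as they close: fully open they stand 13 mm farther back than shut.
Start: joints at [-1.394, 0.13, 1.488, -0, 1.523, -0.085], TCP at [0.155, -0.58, 0.231] pointing down, gripper open.
Joint ranges: [-2.96, 2.96], [-0.89, 2.26], [0.02, 2.5], [-1.34, 4.48], [0, 2.73], [-2.66, 2.66]. Speed limits (rad/s): [2.39, 2.39, 2.79, 3.14, 3.14, 3.14].

## Interface

Orientations are given as [roll, pitch, yaw] about the fixed x, y, z axes, in that order (R = Rz(yaw) Ry(pitch) Rx(roll)).
In Python, from workcell import observe, camera, close_job gives the robot as it stands.
- The arm moves only by the shell command python3 -m crank 'ROWS' [OPENING] [FORCE]. ROWS is JSON, a list of rows, each a list of 4 numbers: the shift along the tool's x, y, z in cm, then the turn about the tool's z in degrees. In form: [[x, y, z, twist], ...]. A call has 1 to 8 rows; each row is the pose to reach, as a shift and turn from the pose measured when the call began, along the tool's axes at that moment; what a row does not reach only later rows make up. A row lasts 1/8 s, in which the tool goes at most 62.5 mm and 10.7 degrees, less where a joint would pass 70% of its speed; a pose out of reach is approached as far as the arm can. A call with a gripper value outside its range is refused whole. OPENING is the finger opening in cm, from 0 to 8.54, set as the call begins (- or left out, the last holds). The fingers move at their own pace and stop on an object; FORCE is the grip in N (left out, the last holds). Time passes only in rows, so rows that repeat a pose let the fingers close. It gives the time, the measured TCP pose, the force and the opening at its end, in the units of the state.
- observe(): the state, without advancing time (a new reading comes with each control period).
- camera(name): name is "side" or "top"; returns a dict with "img" (480x640x3 uint8, red, green, blue), "vertical_fov" (degrees; the focal length in pixels is half the picture's height over the tangent of half this angle, whatever the lens; pixels are square), "cx", "cy" (the principal point, pixels), "position" and "rotation" of the camera in the world. Camera axes: x right, y up, looking along -z (the intrinsics and any distortion apply to the point x, -y, -z); pixel columns grow to the right and rows downward; lengths in m; the calibration is good to about 2 mm. A picture is of the moment at which its call begins. There is no depth.
- close_job(): hands the job in, once; it reports no verdict.
The state is a dict: "time": time; "qpos": joint angles; "qd": joint speeds; "joint_efforts": joint torques, N m; "position": TCP position; "tcp_rot": TCP orientation; "force": force on the tool from outside, world axes, zero at the start; "moment": the same for the moment, N m; "grip_width": opening from 0.0 (shut) to 1.0 (fully open).
Only numpy, scipy, OpenCV 4.12 (cv2) and the standard library are available. Lean on these libraries where they do the work, as an engineer would, in place of code of your own. Each camera call takes 0.05 s, during which the arm holds its last target.

## Task

The calibration weights have just been cleaned and must not be fingered. Fold the basket's blue carrying handle down to the front until it snaps fully home under its spring clip, so that it is out of the way; then take the weight forceps off their stand, close them on the largest weight (the silver one) and lift it out. Finish holding it still in the forceps, upright, its underside at least 10 cm above the worktop, so that I can blow it dry; never touch a weight with the gripper itself, and leave the two brass weights standing in the basket.

Things in the scene. Friction and masses are not known exactly. Their poses are not given: they have to be found in the camera images.
- basket: fixed stainless wire basket in a low white drip tray (174 x 194 mm, 11 mm high). Origin on the worktop under its middle; x across its 94 mm depth (front, with the clip, is -x), y along its 150 mm length, z up. Inside 88 x 144 mm; floor at z 9, rim at z 48 mm. Dividers 12 mm high at y -24.5 and +24.5 mm make three bays, a weight standing in each.
- basket_pivot (a point): middle of the handle's hinge axis, 53 mm above the worktop over the basket's middle; the axis runs along the basket's y
- basket_seat (a point): where the middle of the handle's grip lies when it is home: 66 mm in front (-x) of the hinge axis, 53 mm above the worktop
- bail_grip (a point): middle of the handle's grip, a blue bar of 10 mm diameter and 130 mm length along the basket's y, 66 mm from the hinge axis; thin steel side legs run from its ends to the hinges outside the end walls
- bail (a joint): angle of the carrying handle: 0 = folded down to the front, home; 1.57 = upright across the basket; limit 1.9. A stiff hinge: it stays where it is left. Near 0.2 rad the grip meets the noses of a steel spring clip (45 to 55 mm either side of its middle, just in front of it, up to 20 mm above the hinge axis); some 5 N down on the grip snaps it past them, home, where they keep it.
- weight_100g: the largest weight, silver: a round weight with a knob on top, 26 mm diameter, 36 mm high, upright, about 0.1 kg; origin at the centre of its underside; straight sides up to 23 mm height
- weight_50g: brass weight of 21 mm diameter, 29 mm high, standing in another bay; origin at the centre of its underside
- weight_20g: brass weight of 16 mm diameter, 22 mm high, standing in another bay; origin at the centre of its underside
- stand: fixed stand: grey foot plate 110 x 80 x 10 mm; a post 52 mm behind (+x of the stand) the forceps carries a flat hanger bar, 8 mm wide along y, pointing to -x at 131 mm height, with a lip 2.5 mm high at its end. Origin on the worktop under the hanging forceps. Nothing of it rises above 134 mm. Tall balances fill the worktop to its right (y below -0.2 m): swing the arm in clear of them.
- tongs: spring forceps, 110 mm long, hanging tips down; the jaws close along their own y (the stand's y at the start). Origin: centre of the top bridge's underside, 131 mm high while hanging; bridge 4 mm thick above it; z up. Jaws are hinged 1 mm below the origin, tips 106 mm below it. Black grip cheeks, 14 mm wide along x, 23 to 60 mm below the origin, 45 mm over both when free.
- tongs_grip (a point): point between the grip cheeks, 36 mm below the forceps' origin: squeeze here along y. 1 mm narrower over the cheeks brings the tips 2.8 mm nearer together. The springs take a pinch of about 5 N to begin closing, 8 N when closed on the 26 mm weight; more squeeze goes into the weight. With the weight between the jaws the cheeks are about 37 mm over both.
- tongs_bite (a point): midway between the lined, cupped jaw tips, 99 mm below the forceps' origin (63 mm below tongs_grip). The cups are 14 mm high (7 mm above to 7 mm below this point) and 19 mm wide along x; when free, 43 mm of space between them, 57 mm over their outsides.
- jaw_l (a joint): closing angle of each jaw (both move together, the other one is its mirror image): 0 = free, open; about 0.118 = closed on the 26 mm weight; 0.17 = limit

How it is judged:
By the outcome, as a careful person would: the job done as asked, in the order asked, and still so for the second after the job is handed in, while the arm keeps its last pose, push and grip.
It also fails if it takes over 66 s, if anything falls off the work surface, if the arm or the gripper's body presses on something with over 40 N, if the wrist force passes 120 N, or if a joint passes its speed limit or range.

## Working session

There is one attempt and no reset: what is moved stays moved. The work goes in short steps, Python scripts to look and compute and a shell command to move; the robot and the scene stay as the last step left them, time stands still between calls to the robot, and variables do not carry over. Pictures are saved under pics/ and viewed, and the job is handed in when it is done.

```bash
mkdir -p pics; ls
python3 - <<'E'
from workcell import observe,camera
import cv2
print(observe())
for n in("side","top"):
    c=camera(n); print({k:v for k,v in c.items() if k!='img'})
    cv2.imwrite(f'pics/{n}0.png',c['img'][:,:,::-1])
E
```

```text
pics
{'time': 0.0, 'qpos': array([-1.39441809e+00,  1.31165389e-01,  1.48927566e+00,  2.80397140e-05,
        1.52302979e+00, -8.53986132e-02]), 'qd': array([ 1.05621255e-03, -1.70980554e-05,  5.48231423e-04, -4.66447640e-04,
        1.35390949e-03, -4.39153416e-04]), 'joint_efforts': array([-2.68655189e-03, -5.69404292e+01, -5.00549340e+01, -6.21158561e-04,
        1.45243984e-02, -2.80580474e-05]), 'position': array([ 0.15521239, -0.57899904,  0.23024391]), 'tcp_rot': array([-3.13972370e+00, -1.88102909e-04,  2.61775305e-01]), 'force': array([-0.23100496,  1.24515523,  0.38299234]), 'moment': array([-0.03580851, -0.02461265,  0.01189762]), 'grip_width': 1.0005374560139997}
{'vertical_fov': 42.503641772386565, 'cx': 315.94456503742003, 'cy': 227.41549848827185, 'position': array([0.44612589, 0.60493622, 0.93013819]), 'rotation': array([ 0.58702308, -0.00726604, -3.00983334])}
{'vertical_fov': 55.97863984360804, 'cx': 316.6440176175396, 'cy': 237.52708028157303, 'position': array([0.40780133, 0.05774659, 0.95779105]), 'rotation': array([ 0.15589292,  0.03363397, -1.55868645])}
```

View pics/side0.png

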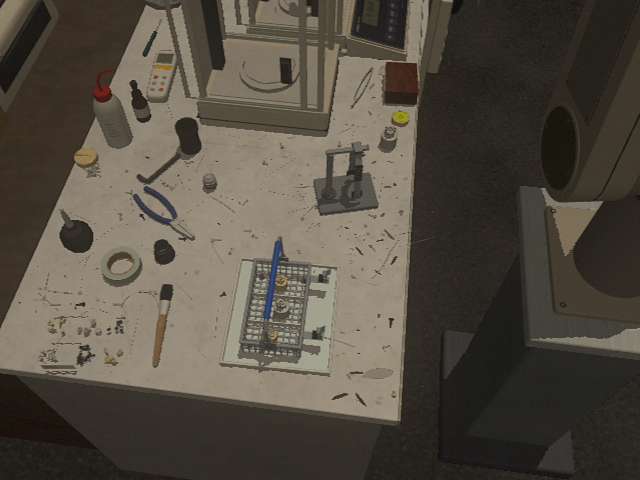

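View pics/top0.png

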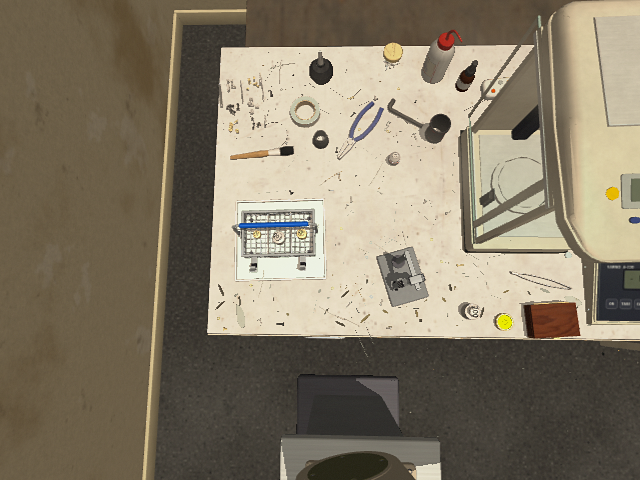

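```bash
cat > h.py <<'E'
import numpy as np,cv2
from scipy.spatial.transform import Rotation as Ro
from workcell import observe,camera
def R(rpy): return Ro.from_euler('xyz',rpy).as_matrix()
def ray(c,u,v):
    f=240/np.tan(np.radians(c['vertical_fov'])/2)
    d=np.array([(u-c['cx'])/f,-(v-c['cy'])/f,-1.])
    return np.array(c['position']),R(c['rotation'])@d
def onz(c,u,v,z):
    p,d=ray(c,u,v); return p+d*(z-p[2])/d[2]
def tri(c1,a,c2,b):
    p,d=ray(c1,*a);q,e=ray(c2,*b);d=d/np.linalg.norm(d);e=e/np.linalg.norm(e)
    s=np.linalg.lstsq(np.c_[d,-e],q-p,rcond=None)[0]
    x,y=p+s[0]*d,q+s[1]*e
    return (x+y)/2,np.linalg.norm(x-y)
def proj(c,P):
    f=240/np.tan(np.radians(c['vertical_fov'])/2)
    k=R(c['rotation']).T@(np.array(P)-c['position'])
    return np.array([c['cx']+f*k[0]/-k[2],c['cy']-f*k[1]/-k[2]])
def crop(c,u0,v0,w,h,s,name):
    im=c['img'][v0:v0+h,u0:u0+w,::-1]
    cv2.imwrite('pics/'+name,cv2.resize(im,None,fx=s,fy=s,interpolation=cv2.INTER_CUBIC))
E
python3 - <<'E'
from h import *
import pickle
s=camera('side');t=camera('top');pickle.dump((s,t),open('c0.pkl','wb'))
crop(s,210,230,140,150,4,'s_b.png');crop(t,225,190,110,100,6,'t_b.png')
crop(s,300,130,90,90,6,'s_s.png');crop(t,365,235,75,75,8,'t_s.png')
E
```

```text
(no output)
```

View pics/s_b.png

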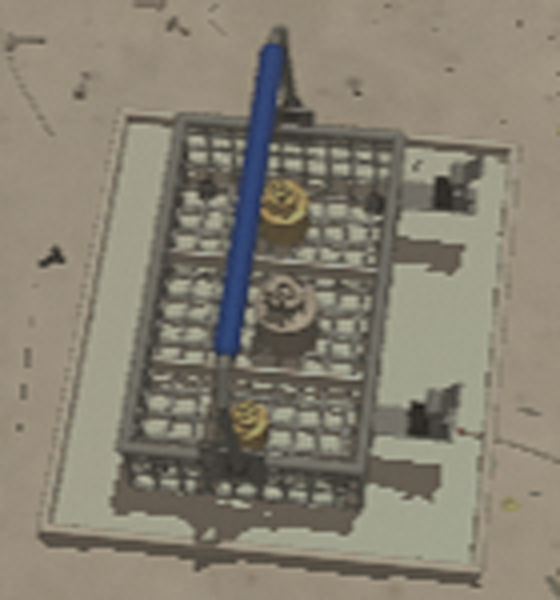

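View pics/t_b.png

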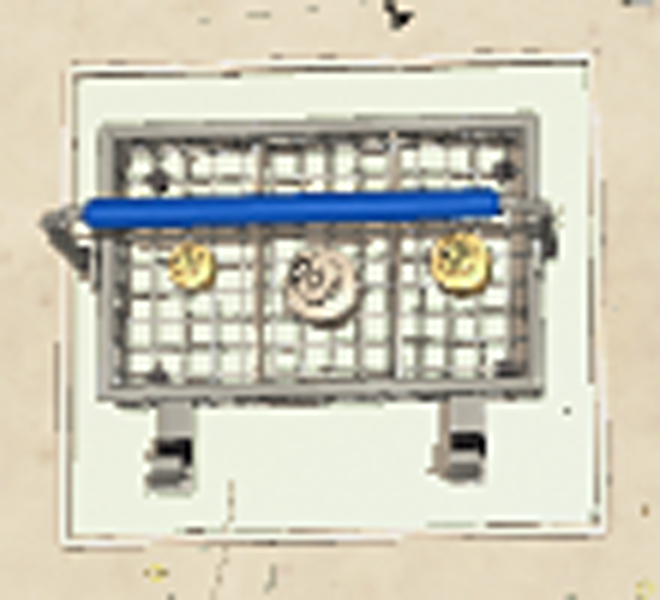

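View pics/s_s.png

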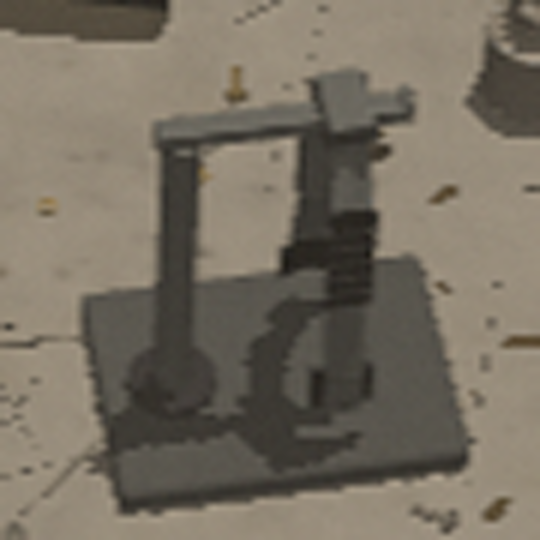

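View pics/t_s.png

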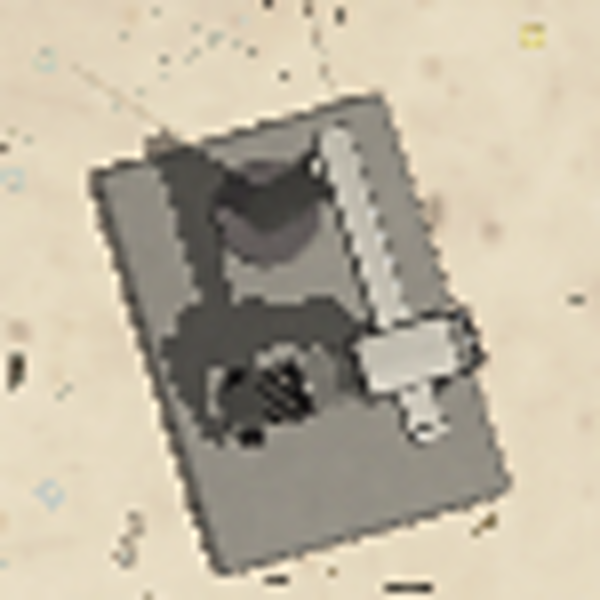

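```bash
cat > m.py <<'E'
from h import *
import pickle
s,t=pickle.load(open('c0.pkl','rb'))
def px(U,V,sc,u0,v0): return ((U+.5)/sc-.5+u0,(V+.5)/sc-.5+v0)
def ends(c):
    hsv=cv2.cvtColor(c['img'],cv2.COLOR_RGB2HSV)
    m=cv2.inRange(hsv,(105,130,60),(130,255,255)); m[:, :210]=0; m[:,345:]=0; m[:190]=0;m[380:]=0
    n,l,st,_=cv2.connectedComponentsWithStats(m); i=1+np.argmax(st[1:,4])
    ys,xs=np.where(l==i); (cx,cy),(w,h),a=cv2.minAreaRect(np.c_[xs,ys].astype(np.float32))
    b=cv2.boxPoints(((cx,cy),(w,h),a)); 
    k=sorted(range(4),key=lambda i:b[i][0] if c is t else b[i][1])
    return (b[k[0]]+b[k[1]])/2,(b[k[2]]+b[k[3]])/2,st[i]
et=ends(t);es=ends(s);print(et,es)
# top left end = larger y ; side: lower end = nearer camera(y larger)
A=tri(t,et[0],s,es[1]);B=tri(t,et[1],s,es[0]);print('bar',A,B,np.linalg.norm(A[0]-B[0]),(A[0]+B[0])/2)
print('tray top')
T=[onz(t,*px(*p,6,225,190),.011) for p in[(70,65),(590,58),(605,535),(65,545)]]
print(np.array(T),np.mean(T,0))
S=[onz(s,*px(*p,4,210,230),.011) for p in[(40,530),(128,114),(517,150),(483,575)]]
print(np.array(S),np.mean(S,0))
print('rim')
T=[onz(t,*px(*p,6,225,190),.048) for p in[(100,126),(539,114),(543,392),(98,398)]]
print(np.array(T),np.mean(T,0))
S=[onz(s,*px(*p,4,210,230),.048) for p in[(120,447),(178,115),(403,133),(365,472)]]
print(np.array(S),np.mean(S,0))
E
python3 m.py
```

```text
(array([238.97961, 225.2863 ], dtype=float32), array([307.03833, 223.34175], dtype=float32), array([239, 221,  69,   7, 331], dtype=int32)) (array([277.81216, 240.97108], dtype=float32), array([266.0665 , 317.31793], dtype=float32), array([264, 241,  16,  77, 376], dtype=int32))
bar (array([0.56124517, 0.23472055, 0.12284971]), np.float64(0.00011100709499418117)) (array([0.56559467, 0.10575785, 0.12437836]), np.float64(0.000419617745020331)) 0.12904507800865817 [0.56341992 0.1702392  0.12361404]
tray top
[[0.63641727 0.26651036 0.011     ]
 [0.63973315 0.07891167 0.011     ]
 [0.46912205 0.07198232 0.011     ]
 [0.46374067 0.26137909 0.011     ]] [0.55225328 0.16969586 0.011     ]
[[0.63556399 0.26860303 0.011     ]
 [0.63882873 0.07864288 0.011     ]
 [0.47010198 0.07366131 0.011     ]
 [0.46212972 0.26352494 0.011     ]] [0.5516561  0.17110804 0.011     ]
rim
[[0.60592755 0.24706016 0.048     ]
 [0.61086123 0.09541447 0.048     ]
 [0.51476373 0.09282357 0.048     ]
 [0.51147962 0.24413604 0.048     ]] [0.56075803 0.16985856 0.048     ]
[[0.60490915 0.24547628 0.048     ]
 [0.61043701 0.0974903  0.048     ]
 [0.51674447 0.09339035 0.048     ]
 [0.51073503 0.24295028 0.048     ]] [0.56070641 0.1698268  0.048     ]
```

```bash
cat >> m.py <<'E'
print('STAND plate')
for c,pts,a in((t,[(92,172),(380,95),(511,485),(222,574)],(8,365,235)),(s,[(82,296),(415,256),(468,452),(122,496)],(6,300,130))):
    P=np.array([onz(c,*px(*p,*a),.010) for p in pts]);print(P,P.mean(0))
    if c is t: xa=[P[0]-P[3],P[1]-P[2]]; ya=[P[0]-P[1],P[3]-P[2]]
    else: xa=[P[0]-P[1],P[3]-P[2]]; ya=[P[3]-P[0],P[2]-P[1]]
    print('yaw',[np.degrees(np.arctan2(v[1],v[0])) for v in xa],[np.degrees(np.arctan2(-v[0],v[1])) for v in ya],[np.linalg.norm(v) for v in xa+ya])
print('bridge top')
P=np.array([onz(t,*px(*p,8,365,235),.135) for p in [(357,350),(460,312),(470,370),(370,395)]]);print(P,P.mean(0))
print('bridge side',onz(s,*px(342,100,6,300,130),.135))
print('hanger tip', onz(t,*px(425,438,8,365,235),.1335),onz(s,*px(408,100,6,300,130),.1335),'bar start',onz(t,*px(335,128,8,365,235),.131),onz(s,*px(160,130,6,300,130),.131))
print('weights')
for c,n,pts in((t,'t',[(191,266,.031),(321,283,.045),(461,263,.038)]),(s,'s',[(249,418,.031),(286,300,.045),(283,200,.038)])):
    for u,v,z in pts: print(n,onz(c,*(px(u,v,6,225,190) if c is t else px(u,v,4,210,230)),z))
print(R(observe()['tcp_rot']))
E
python3 m.py | sed -n '/STAND/,$p'
```

```text
STAND plate
[[ 0.51785207 -0.0340547   0.01      ]
 [ 0.53884458 -0.1096766   0.01      ]
 [ 0.43739625 -0.14121686  0.01      ]
 [ 0.41377066 -0.06661393  0.01      ]] [ 0.47696589 -0.08789052  0.01      ]
yaw [np.float64(17.370969649790048), np.float64(17.270460196269127)] [np.float64(15.514558858175521), np.float64(17.57218706436904)] [np.float64(0.10905523468024488), np.float64(0.10623818053525755), np.float64(0.07848157018249709), np.float64(0.07825449659210339)]
[[ 0.53942567 -0.1112017   0.01      ]
 [ 0.43681225 -0.14165046  0.01      ]
 [ 0.41425735 -0.06740882  0.01      ]
 [ 0.51711196 -0.03663952  0.01      ]] [ 0.47690181 -0.08922513  0.01      ]
yaw [np.float64(16.52734457033452), np.float64(16.65472933029525)] [np.float64(16.660500029956683), np.float64(16.898988270627825)] [np.float64(0.10703569541844557), np.float64(0.10735837599990873), np.float64(0.07782943096585818), np.float64(0.07759216516124987)]
bridge top
[[ 0.46338245 -0.08124382  0.135     ]
 [ 0.47218699 -0.10454694  0.135     ]
 [ 0.45913098 -0.10647315  0.135     ]
 [ 0.45328331 -0.08395847  0.135     ]] [ 0.46199593 -0.09405559  0.135     ]
bridge side [ 0.46330265 -0.09361842  0.135     ]
hanger tip [ 0.44383875 -0.09633628  0.1335    ] [ 0.44479421 -0.09751318  0.1335    ] bar start [ 0.5144036  -0.07789953  0.131     ] [ 0.51328126 -0.07893724  0.131     ]
weights
t [0.55993851 0.21678076 0.031     ]
t [0.55203645 0.16945603 0.045     ]
t [0.56045007 0.12206095 0.038     ]
s [0.56031028 0.21980595 0.031     ]
s [0.55258447 0.17401731 0.045     ]
s [0.56204054 0.12581632 0.038     ]
[[ 9.65922948e-01  2.58829708e-01 -2.03044262e-04]
 [ 2.58829766e-01 -9.65922243e-01  1.17146846e-03]
 [ 1.07085872e-04 -1.18410217e-03 -9.99999293e-01]]
```

```bash
python3 -m crank '[[3.1,-4.1,-0.4,0],[6.2,-8.2,-0.8,0],[9.3,-12.3,-1.2,0],[12.4,-16.4,-1.6,0],[15.5,-20.5,-2,0],[18.6,-24.6,-2.4,0],[21.7,-28.7,-2.8,0],[24.8,-32.7,-3,0]]' 0 30
cat >> h.py <<'E'
def go(target,yaw=None):
    """target world TCP -> tool-axis shift in cm and twist deg"""
    o=observe(); M=R(o['tcp_rot']); d=M.T@(np.array(target)-o['position'])*100
    tw=None if yaw is None else -np.degrees((yaw-o['tcp_rot'][2]+np.pi)%(2*np.pi)-np.pi)
    print('t',round(o['time'],2),'pos',o['position'].round(4),'rpy',o['tcp_rot'].round(4),'F',o['force'].round(2),'w',round(o['grip_width'],4),'q',o['qpos'].round(2),'-> shift cm',d.round(2),'twist',tw)
BC=np.array([.5607,.1699]);BY=.030
def bas(x,y,z):
    c,s_=np.cos(BY),np.sin(BY); return np.array([BC[0]+c*x-s_*y,BC[1]+s_*x+c*y,z])
E
python3 -c "
from h import *
go((.40,.02,.25),.03)
go(bas(.035,0,.15),.03)"
```

```text
time: 1.2
position: [0.3105, -0.1977, 0.2613]
tcp_rot: [-3.141, -0.001, 0.261]
force: [1.5, -0.1, -0.6]
grip_width: 0.005
t 1.2 pos [ 0.3105 -0.1977  0.2613] rpy [-3.1411e+00 -7.0000e-04  2.6140e-01] F [ 1.53 -0.1  -0.56] w 0.0046 q [-0.71 -0.55  2.02  0.    1.67  0.6 ] -> shift cm [ 14.27 -18.72   1.15] twist 13.25976780824773
t 1.2 pos [ 0.3105 -0.1977  0.2613] rpy [-3.1411e+00 -7.0000e-04  2.6140e-01] F [ 1.53 -0.1  -0.56] w 0.0046 q [-0.71 -0.55  2.02  0.    1.67  0.6 ] -> shift cm [ 37.07 -28.24  11.17] twist 13.25976780824773
```

```bash
python3 -m crank '[[4.6,-3.5,0.5,2],[9.3,-7.1,1,4],[13.9,-10.6,2,7],[18.5,-14.1,3,9],[23.2,-17.7,4,11],[27.8,-21.2,5,13.3],[32.5,-24.7,6,13.3],[37.1,-28.2,6.2,13.3]]'; python3 -c "
from h import *
go(bas(.035,0,.106),.03)"
```

```text
time: 2.2
position: [0.5965, 0.1723, 0.1983]
tcp_rot: [-3.141, 0.001, 0.029]
force: [0.9, 0.3, 1.3]
grip_width: -0.0
t 2.2 pos [0.5965 0.1723 0.1983] rpy [-3.1414e+00  1.0000e-03  2.9500e-02] F [0.91 0.32 1.35] w -0.0004 q [0.2  0.2  1.47 0.   1.47 1.74] -> shift cm [-0.07  0.13  9.23] twist -0.031362376175158
```

```bash
python3 -m crank '[[0,0.1,3,0],[0,0.1,6,0],[0,0.1,9.2,0],[0,0.1,9.2,0],[-1.2,0.1,9.2,0],[-2.4,0.1,9.2,0],[-3,0.1,9.2,0],[-3.5,0.1,9.3,0]]'; python3 -c "
from h import *
go(bas(-.036,0,.085),.03)"
```

```text
time: 3.2
position: [0.5615, 0.1704, 0.1064]
tcp_rot: [-3.141, -0.001, 0.03]
force: [1.2, 0.4, 0.2]
grip_width: 0.003
t 3.2 pos [0.5615 0.1704 0.1064] rpy [-3.1411e+00 -9.0000e-04  2.9600e-02] F [1.2  0.44 0.21] w 0.0032 q [0.21 0.19 1.66 0.   1.29 1.75] -> shift cm [-3.68  0.05  2.14] twist -0.025466459140506385
```

```bash
python3 -m crank '[[-0.6,0,0.2,0],[-1.2,0,0.5,0],[-1.8,0,0.8,0],[-2.4,0,1.2,0],[-3,0,1.6,0],[-3.6,0,2.1,0],[-3.6,0,2.1,0]]'
python3 - <<'E'
from h import *
go(bas(-.06,0,.12),.03)
s=camera('side');crop(s,190,170,200,200,3,'s2.png')
E
```

```text
time: 4.08
position: [0.5247, 0.1692, 0.0847]
tcp_rot: [-3.141, 0.0, 0.03]
force: [0.4, -0.0, 0.1]
grip_width: 0.001
t 4.08 pos [0.5247 0.1692 0.0847] rpy [-3.1413e+00  5.0000e-04  2.9700e-02] F [ 0.36 -0.05  0.11] w 0.0014 q [0.22 0.12 1.78 0.   1.25 1.76] -> shift cm [-2.4   0.04 -3.53] twist -0.020023686874027263
```

View pics/s2.png

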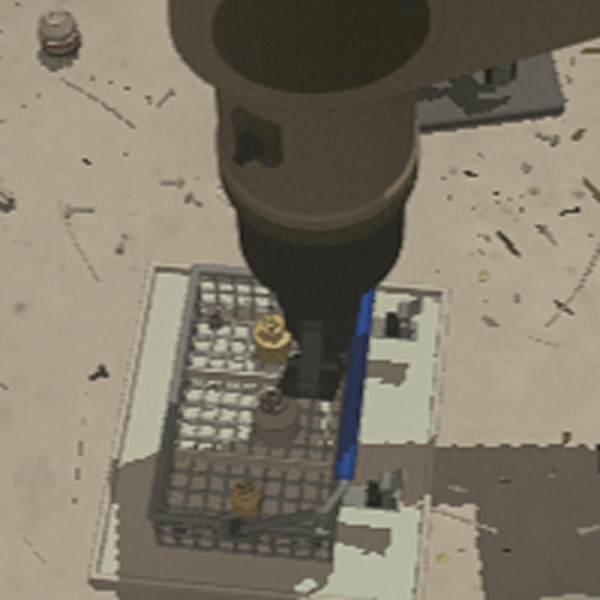

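```bash
python3 -m crank '[[0,0,-4,0],[-1.2,0,-4,0],[-2.3,0,-4,0],[-2.3,0,-3,0],[-2.3,0,-1.5,0],[-2.3,0,0,0],[-2.3,0,1.2,0],[-2.3,0,1.3,0]]'
python3 - <<'E'
from h import *
go(bas(-.06,0,.062),.03)
E
```

```text
time: 5.12
position: [0.5009, 0.1683, 0.0702]
tcp_rot: [3.141, 0.003, 0.03]
force: [-0.2, -0.5, -1.0]
grip_width: 0.002
t 5.12 pos [0.5009 0.1683 0.0702] rpy [3.1414e+00 3.0000e-03 2.9500e-02] F [-0.19 -0.53 -1.05] w 0.0015 q [0.23 0.08 1.85 0.   1.22 1.77] -> shift cm [-0.02  0.02  0.82] twist -0.0258042984829931
```

```bash
python3 -m crank '[[0,0,0.2,0],[0,0,0.4,0],[0,0,0.6,0],[0,0,0.8,0]]'; python3 -m crank '[[0,0,0.2,0],[0,0,0.3,0],[0,0,0.4,0],[0,0,0.4,0]]'
```

```text
time: 5.62
position: [0.5012, 0.1685, 0.0633]
tcp_rot: [-3.142, 0.002, 0.03]
force: [-3.7, -0.7, 5.0]
grip_width: -0.004
time: 6.12
position: [0.5012, 0.1684, 0.0591]
tcp_rot: [-3.142, 0.002, 0.03]
force: [0.1, 0.4, 0.0]
grip_width: 0.0
```

```bash
python3 -m crank '[[0,0,0.1,0],[0,0,0.2,0],[0,0,0.3,0],[0,0,0.3,0]]'
```

```text
time: 6.62
position: [0.5014, 0.1685, 0.0574]
tcp_rot: [-3.142, 0.002, 0.03]
force: [-5.3, -1.8, 13.0]
grip_width: -0.0
```

```bash
python3 -c "
from h import *
go((.4627,-.0938,.20),.295)"; python3 -m crank '[[0,0,-4,0],[0,0,-9,0],[-0.8,5,-13,-4],[-1.6,11,-14.3,-8],[-2.4,16,-14.3,-12],[-3.2,21.5,-14.3,-15],[-3.9,26,-14.3,-15],[-4.6,26.1,-14.3,-15]]' 8.5 30;  python3 - <<'E'
from h import *
import pickle
s=camera('side');t=camera('top');pickle.dump((s,t),open('c1.pkl','wb'))
crop(s,210,210,160,170,3.5,'s3.png');crop(t,225,190,110,100,6,'t3.png')
go((.4627,-.0938,.14),.295)
E
```

```text
t 6.62 pos [0.5014 0.1685 0.0574] rpy [-3.1415e+00  2.1000e-03  2.9700e-02] F [-5.28 -1.83 12.95] w -0.0003 q [0.23 0.1  1.85 0.   1.19 1.77] -> shift cm [ -4.68  26.11 -14.25] twist -15.201027692852781
time: 7.62
position: [0.4631, -0.0964, 0.2005]
tcp_rot: [3.142, 0.002, 0.287]
force: [-0.6, -0.5, -0.3]
grip_width: 0.992
t 7.72 pos [ 0.463  -0.0938  0.2004] rpy [-3.1405e+00  2.2000e-03  2.8980e-01] F [ 0.33 -0.27  0.31] w 0.993 q [-0.31 -0.2   1.87 -0.    1.48  0.97] -> shift cm [-0.01 -0.    6.04] twist -0.29540264668095634
```

View pics/s3.png

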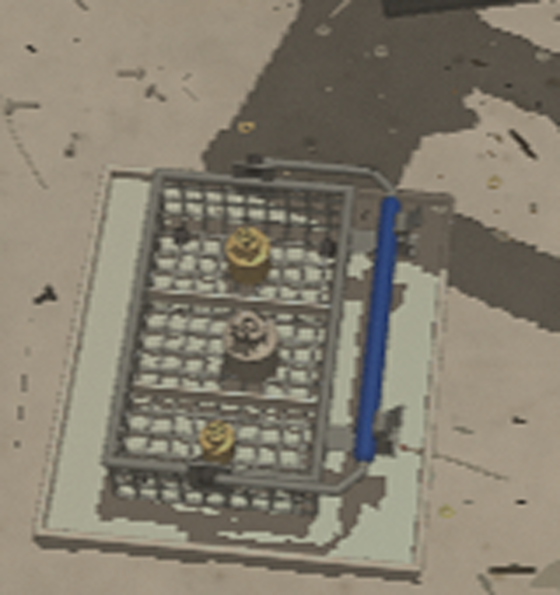

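View pics/t3.png

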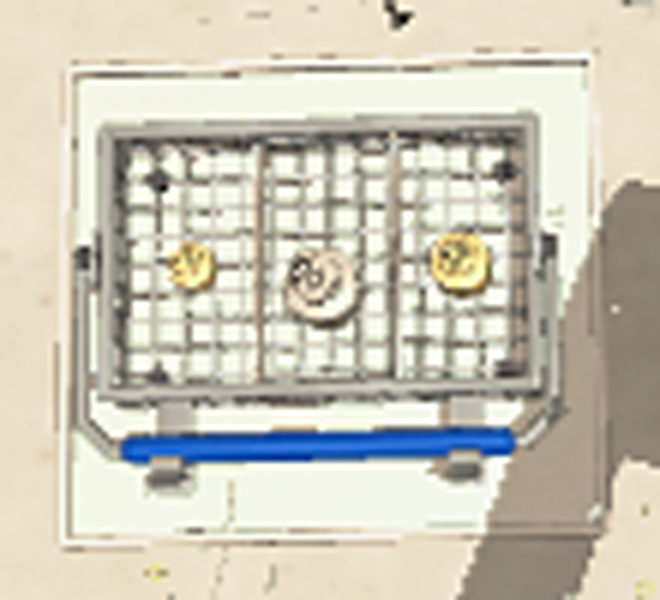

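Run:
```python
from h import *
import pickle
s,t=pickle.load(open('c1.pkl','rb'))
crop(s,265,285,35,40,14,'s4.png');crop(t,265,222,30,30,16,'t4.png')
```

```text
(no output)
```

View pics/s4.png

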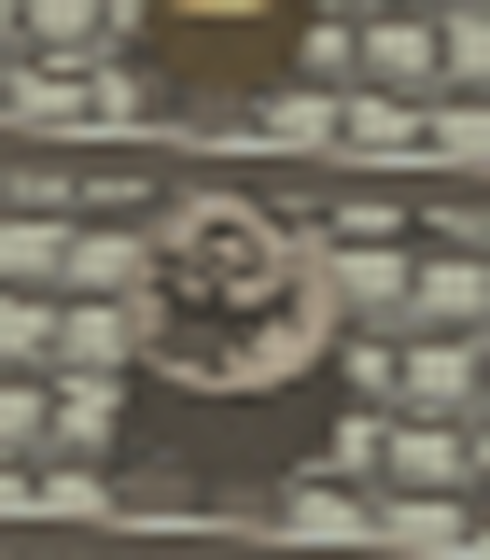

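View pics/t4.png

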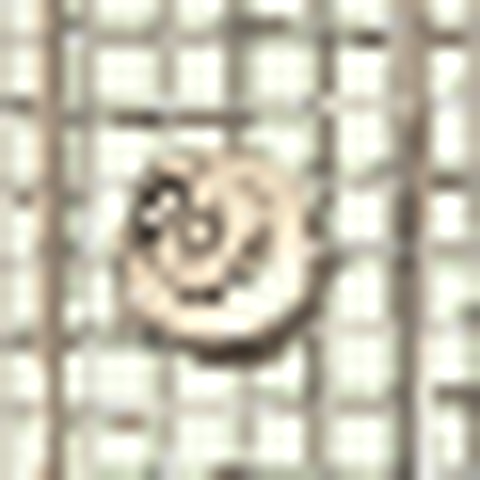

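Run:
```python
from h import *
import pickle
s,t=pickle.load(open('c1.pkl','rb'))
def px(U,V,sc,u0,v0): return ((U+.5)/sc-.5+u0,(V+.5)/sc-.5+v0)
a=px(222,247,16,265,222);b=px(234,305,14,265,285)
print(onz(t,*a,.032),onz(s,*b,.032),tri(t,a,s,b))
k=px(205,228,16,265,222);l=px(228,250,14,265,285)
print('knob',onz(t,*k,.045),onz(s,*l,.045),tri(t,k,s,l))
def ends(c,low):
    hsv=cv2.cvtColor(c['img'],cv2.COLOR_RGB2HSV)
    m=cv2.inRange(hsv,(105,130,60),(130,255,255)); m[:, :210]=0; m[:,345:]=0; m[:190]=0;m[380:]=0
    n,lb,st,_=cv2.connectedComponentsWithStats(m); i=1+np.argmax(st[1:,4]); ys,xs=np.where(lb==i)
    b=cv2.boxPoints(cv2.minAreaRect(np.c_[xs,ys].astype(np.float32)))
    b=b[np.argsort(b[:,0 if c is t else 1])]; return b[:2].mean(0),b[2:].mean(0)
e=ends(t,0);f=ends(s,0)
A=tri(t,e[0],s,f[1]);B=tri(t,e[1],s,f[0]);m=(A[0]+B[0])/2
c,q=np.cos(BY),np.sin(BY);d=m[:2]-BC
print('bar',A,B,'basket frame',c*d[0]+q*d[1],-q*d[0]+c*d[1],m[2])
```

```text
[0.55363395 0.17036034 0.032     ] [0.55345696 0.1706512  0.032     ] (array([0.55360784, 0.1704196 , 0.03154766]), np.float64(0.00019272648632258314))
knob [0.55404122 0.17103212 0.045     ] [0.5537036 0.1701902 0.045    ] (array([0.55367347, 0.1708633 , 0.04640928]), np.float64(0.000280909162204632))
bar (array([0.49227616, 0.23295492, 0.0587644 ]), np.float64(0.0007215559782841722)) (array([0.49756185, 0.10257599, 0.05495208]), np.float64(0.00019776177681052275)) basket frame -0.06581542308043321 -0.00016045265054881507 0.05685824176244178
```

```bash
python3 -m crank '[[0,0,4,0],[0,0,8,0],[0,0,12,0],[0,0,12.6,0],[0,0,12.6,0]]'
python3 - <<'E'
from h import *
go((.4627,-.0938,.074),.295)
s=camera('side');crop(s,270,70,150,150,4,'s5.png')
E
```

```text
time: 8.35
position: [0.4631, -0.093, 0.075]
tcp_rot: [-3.14, 0.002, 0.291]
force: [0.1, -0.0, -0.6]
grip_width: 0.996
t 8.35 pos [ 0.4631 -0.093   0.075 ] rpy [-3.1403e+00  2.1000e-03  2.9100e-01] F [ 0.15 -0.01 -0.6 ] w 0.9958 q [-0.31 -0.08  2.   -0.    1.23  0.97] -> shift cm [-0.06  0.06  0.1 ] twist -0.23058702381326215
```

View pics/s5.png

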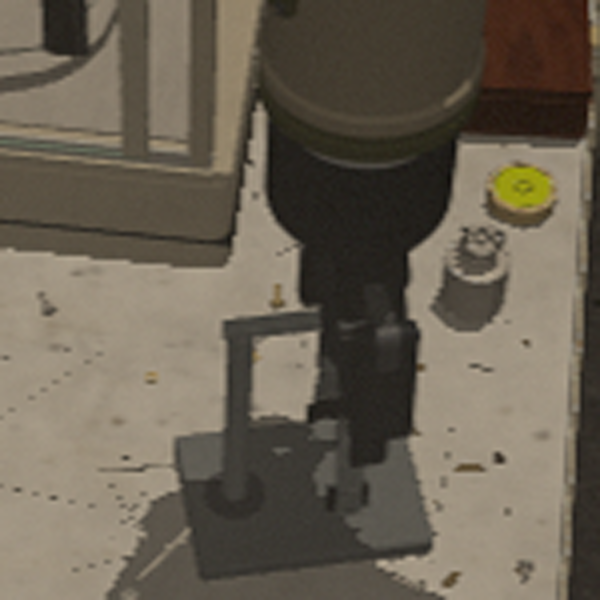

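```bash
python3 -m crank '[[-0.06,0.06,0.1,0],[-0.06,0.06,0.1,0],[-0.06,0.06,0.1,0],[-0.06,0.06,0.1,0],[-0.06,0.06,0.1,0]]' 4.4 20
python3 - <<'E'
from h import *
go((.4627,-.0938,.074),.295)
s=camera('side');crop(s,310,130,70,80,7,'s6.png')
t=camera('top');crop(t,365,235,75,75,7,'t6.png')
E
```

```text
time: 9.02
position: [0.4638, -0.0944, 0.0754]
tcp_rot: [3.141, -0.0, 0.291]
force: [0.3, 0.8, 4.3]
grip_width: 0.518
t 9.03 pos [ 0.4638 -0.0944  0.0754] rpy [ 3.1413e+00 -2.0000e-04  2.9060e-01] F [0.29 0.8  4.34] w 0.5178 q [-0.31 -0.08  2.   -0.    1.22  0.97] -> shift cm [-0.09 -0.09  0.14] twist -0.24927410157438692
```

View pics/s6.png

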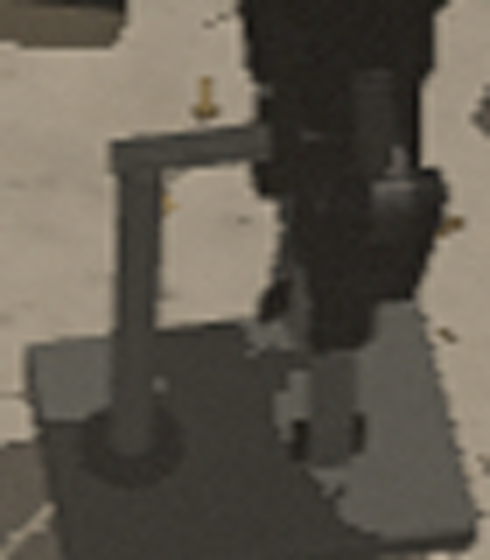

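```bash
python3 -m crank '[[0,0,0,0],[0,0,0,0],[0,0,0,0],[0,0,-0.7,0],[0,0,-1.4,0],[0,0,-1.8,0],[0,0,-1.8,0]]' 4.3 20
python3 - <<'E'
from h import *
go((.4627,-.0938,.074),.295)
s=camera('side');crop(s,310,120,70,80,7,'s7.png')
t=camera('top');crop(t,365,235,75,75,7,'t7.png')
E
```

```text
time: 10.0
position: [0.4639, -0.0944, 0.0936]
tcp_rot: [3.141, -0.0, 0.291]
force: [0.6, -0.1, -0.3]
grip_width: 0.505
t 10.0 pos [ 0.4639 -0.0944  0.0936] rpy [ 3.1409e+00 -5.0000e-04  2.9060e-01] F [ 0.63 -0.08 -0.32] w 0.5049 q [-0.31 -0.1   1.98 -0.    1.26  0.97] -> shift cm [-0.1  -0.1   1.96] twist -0.25043705012618545
```

View pics/s7.png

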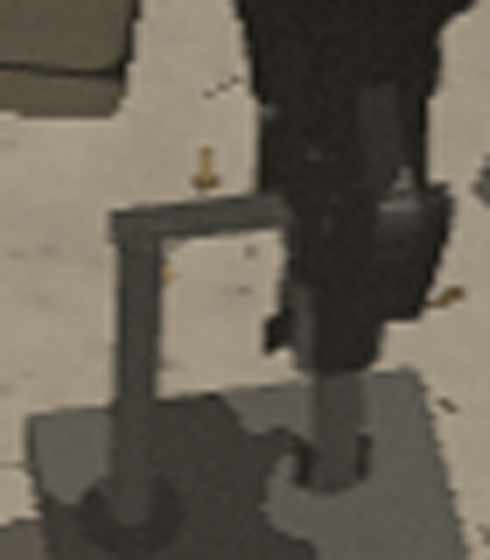

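View pics/t7.png

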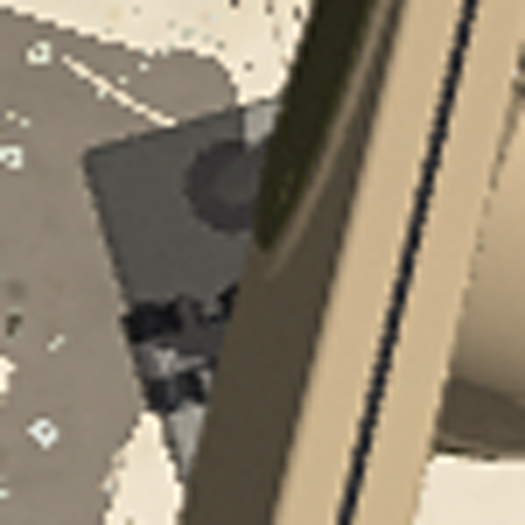

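```bash
python3 -m crank '[[-1.2,0,0,0],[-2.4,0,0,0],[-3.6,0,0,0],[-4.8,0,-0.5,0],[-6,0,-1.5,0],[-6.5,0,-3,0],[-6.5,0,-4.5,0],[-6.5,0,-4.5,0]]'
python3 - <<'E'
from h import *
# target: bite over weight, yaw
go((.5536,.1705,.10),.03+np.pi/2)
s=camera('side');crop(s,300,100,110,120,5,'s8.png')
t=camera('top');crop(t,345,215,110,110,5,'t8.png')
E
```

```text
time: 11.1
position: [0.4028, -0.1135, 0.1402]
tcp_rot: [3.139, -0.003, 0.291]
force: [-0.6, -0.9, -0.4]
grip_width: 0.504
t 11.1 pos [ 0.4028 -0.1135  0.1402] rpy [ 3.139e+00 -2.800e-03  2.906e-01] F [-0.6  -0.86 -0.4 ] w 0.5038 q [-0.4  -0.33  2.08 -0.    1.38  0.88] -> shift cm [ 22.58 -22.9    4.02] twist -75.07004689639206
```

View pics/s8.png

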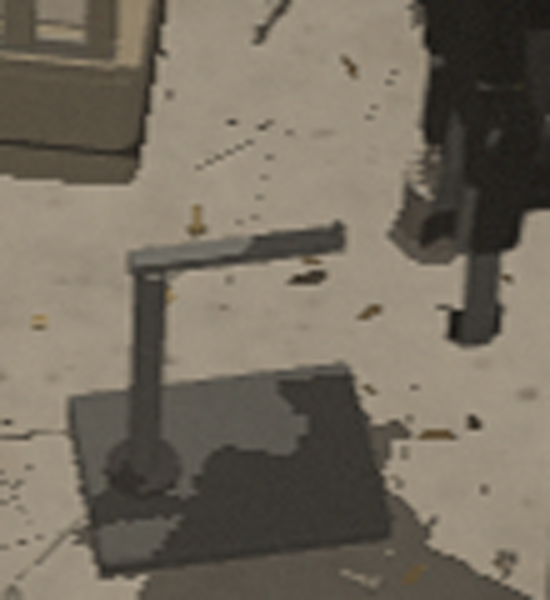

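View pics/t8.png

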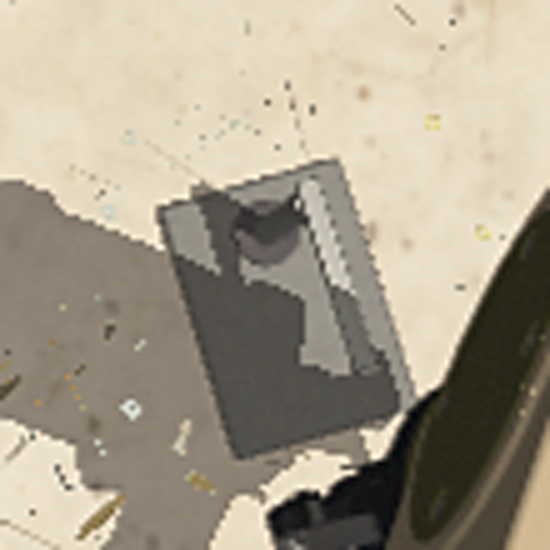

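```bash
python3 -m crank '[[2,-2,-0.7,-8],[5,-5,-1.4,-17],[8,-8,-2,-26],[11,-11,-2,-35],[14,-14,-2,-44],[17,-17,-2,-53],[20,-20.3,-2,-62],[22.6,-22.9,-2,-70]]'
python3 - <<'E'
from h import *
go((.5536,.1705,.16),.03+np.pi/2)
E
```

```text
time: 12.2
position: [0.5525, 0.1731, 0.1569]
tcp_rot: [-3.14, 0.001, 1.518]
force: [0.1, -0.4, -1.3]
grip_width: 0.501
t 12.2 pos [0.5525 0.1731 0.1569] rpy [-3.1404e+00  7.0000e-04  1.5185e+00] F [ 0.07 -0.43 -1.28] w 0.5012 q [ 0.22  0.12  1.64 -0.    1.39  0.27] -> shift cm [-0.26  0.12 -0.31] twist -4.717389835333393
```

```bash
python3 -m crank '[[-0.26,0.12,-0.3,-4.7],[-0.26,0.12,-0.3,-4.7],[-0.26,0.12,-0.3,-4.7]]'
python3 - <<'E'
from h import *
import pickle
go((.5536,.1705,.16),.03+np.pi/2)
s=camera('side');crop(s,220,200,140,150,4,'s9.png')
t=camera('top');crop(t,205,170,150,130,5,'t9.png')
pickle.dump((s,t),open('c2.pkl','wb'))
E
```

```text
time: 12.58
position: [0.5532, 0.1702, 0.1591]
tcp_rot: [-3.139, 0.001, 1.598]
force: [-0.1, 1.0, -1.8]
grip_width: 0.502
t 12.57 pos [0.5532 0.1702 0.1591] rpy [-3.1392e+00  9.0000e-04  1.5982e+00] F [-0.12  0.99 -1.82] w 0.5019 q [ 0.21  0.12  1.63 -0.    1.39  0.18] -> shift cm [ 0.03  0.04 -0.09] twist -0.14810130179595185
```

View pics/s9.png

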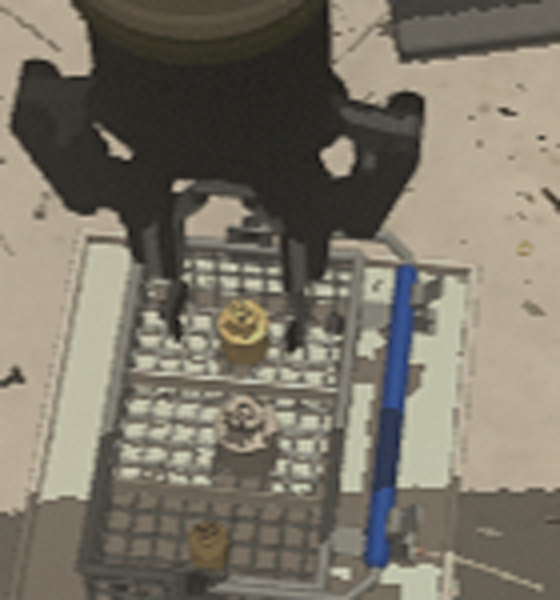

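View pics/t9.png

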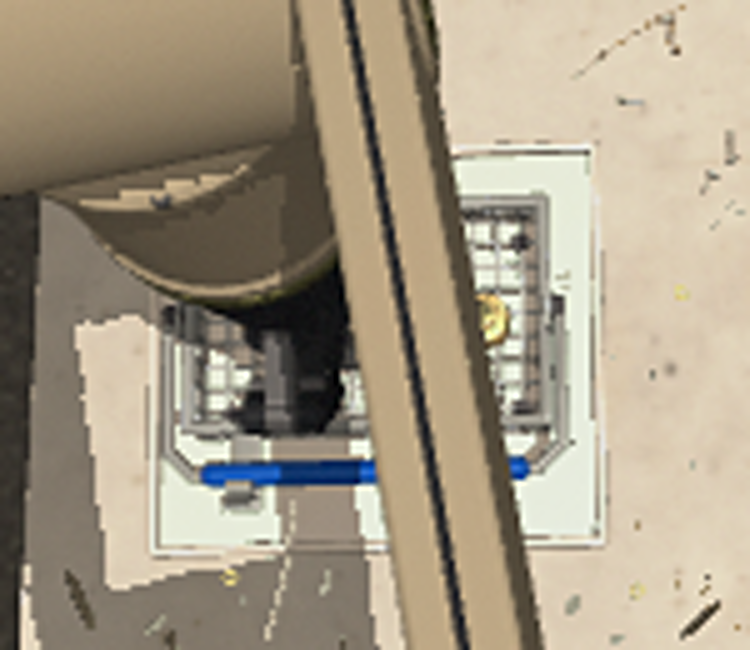

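Run:
```python
from h import *
import pickle
s,t=pickle.load(open('c2.pkl','rb'))
def px(U,V,sc,u0,v0): return ((U+.5)/sc-.5+u0,(V+.5)/sc-.5+v0)
o=observe()['position']
for dz in(.045,.051,.057):
  for sx in(1,-1):
    for dy in(-.0095,.0095):
      for r in (.019,.026):
        P=o+np.array([sx*r-.03*dy,dy+.03*sx*r,-dz]);u=proj(s,P);print(dz,sx,dy,r,((u-[220,200])*4).round(0))
crop(s,250,240,60,60,10,'s10.png')
# plane y=const ray
for p in[(178,335),(295,345)]:
    c,d=ray(s,*px(*p,4,220,200)); k=(o[1]-c[1])/d[1];print(c+k*d)
```

```text
0.045 1 -0.0095 0.019 [190. 299.]
0.045 1 -0.0095 0.026 [172. 297.]
0.045 1 0.0095 0.019 [183. 343.]
0.045 1 0.0095 0.026 [164. 341.]
0.045 -1 -0.0095 0.019 [290. 308.]
0.045 -1 -0.0095 0.026 [309. 310.]
0.045 -1 0.0095 0.019 [284. 352.]
0.045 -1 0.0095 0.026 [303. 354.]
0.051 1 -0.0095 0.019 [191. 306.]
0.051 1 -0.0095 0.026 [173. 305.]
0.051 1 0.0095 0.019 [184. 351.]
0.051 1 0.0095 0.026 [165. 349.]
0.051 -1 -0.0095 0.019 [291. 316.]
0.051 -1 -0.0095 0.026 [309. 317.]
0.051 -1 0.0095 0.019 [284. 360.]
0.051 -1 0.0095 0.026 [303. 362.]
0.057 1 -0.0095 0.019 [192. 314.]
0.057 1 -0.0095 0.026 [174. 312.]
0.057 1 0.0095 0.019 [185. 358.]
0.057 1 0.0095 0.026 [166. 356.]
0.057 -1 -0.0095 0.019 [291. 323.]
0.057 -1 -0.0095 0.026 [309. 325.]
0.057 -1 0.0095 0.019 [285. 367.]
0.057 -1 0.0095 0.026 [303. 369.]
[0.57707721 0.17005117 0.10224971]
[0.53207829 0.17005117 0.10559658]
```

View pics/s10.png

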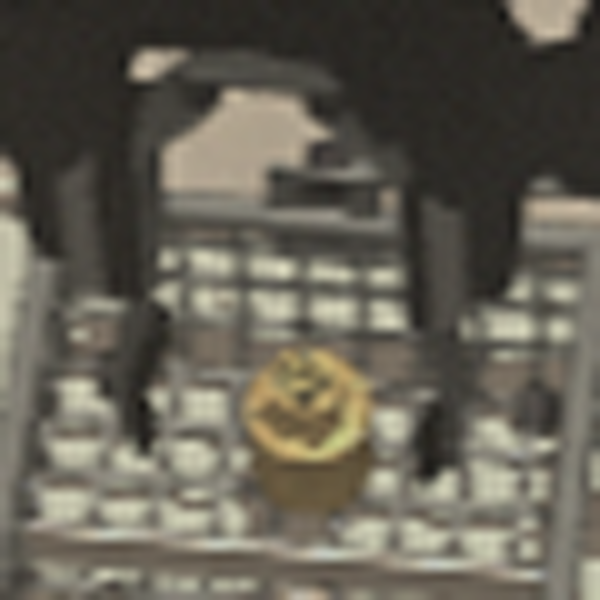

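Run:
```python
from h import *
import pickle
s,t=pickle.load(open('c2.pkl','rb'))
o=observe()['position']
for dy in(-.006,0,.006):
  for dz in(.055,.059): print('bridge',dy,dz,((proj(s,o+[0,dy,dz])-[250,240])*10).round())
# hanging reference: tips in first picture
s0,t0=pickle.load(open('c0.pkl','rb'))
c,q=np.cos(.293),np.sin(.293)
for lx in(-.0095,.0095):
  for ly in(.0215,.0285):
    for z in(.025,.039): 
      P=[.4627+c*lx-q*ly,-.0938+q*lx+c*ly,z]; print('hang near cup',lx,ly,z,((proj(s0,P)-[300,130])*6).round())
for lx in(-.006,.006): print('bridge',((proj(s0,[.4627+c*lx,-.0938+q*lx,.131])-[300,130])*6).round())
```

```text
bridge -0.006 0.055 [268.  24.]
bridge -0.006 0.059 [267.   8.]
bridge 0 0.055 [261.  61.]
bridge 0 0.059 [260.  45.]
bridge 0.006 0.055 [254.  98.]
bridge 0.006 0.059 [252.  82.]
hang near cup -0.0095 0.0215 0.025 [364. 386.]
hang near cup -0.0095 0.0215 0.039 [367. 358.]
hang near cup -0.0095 0.0285 0.025 [368. 404.]
hang near cup -0.0095 0.0285 0.039 [371. 377.]
hang near cup 0.0095 0.0215 0.025 [302. 394.]
hang near cup 0.0095 0.0215 0.039 [305. 366.]
hang near cup 0.0095 0.0285 0.025 [307. 412.]
hang near cup 0.0095 0.0285 0.039 [309. 385.]
bridge [362. 104.]
bridge [320. 109.]
```

```bash
python3 -m crank '[[0.2,0.05,1.5,0],[0.2,0.05,3,0],[0.2,0.05,4.5,0],[0.2,0.05,5.7,0],[0.2,0.05,5.7,0]]'
python3 - <<'E'
from h import *
go((.5536,.1725,.064),.03+np.pi/2)
s=camera('side');crop(s,245,265,60,60,10,'s11.png')
o=observe()['position']
for sx in(1,-1):
  for dz in(.049,):
    for r in(.019,.026): print(((proj(s,o+np.array([sx*r-.0003,.0095-.002+.03*sx*r,-dz]))-[245,265])*10).round())
E
```

```text
time: 13.3
position: [0.5526, 0.1718, 0.1008]
tcp_rot: [-3.137, 0.001, 1.599]
force: [0.2, -0.5, -1.0]
grip_width: 0.505
t 13.3 pos [0.5526 0.1718 0.1008] rpy [-3.1370e+00  1.3000e-03  1.5985e+00] F [ 0.25 -0.46 -1.01] w 0.5052 q [ 0.21  0.18  1.68 -0.    1.29  0.19] -> shift cm [0.08 0.12 3.68] twist -0.1304709768050003
[231. 393.]
[187. 389.]
[471. 416.]
[515. 420.]
```

View pics/s11.png

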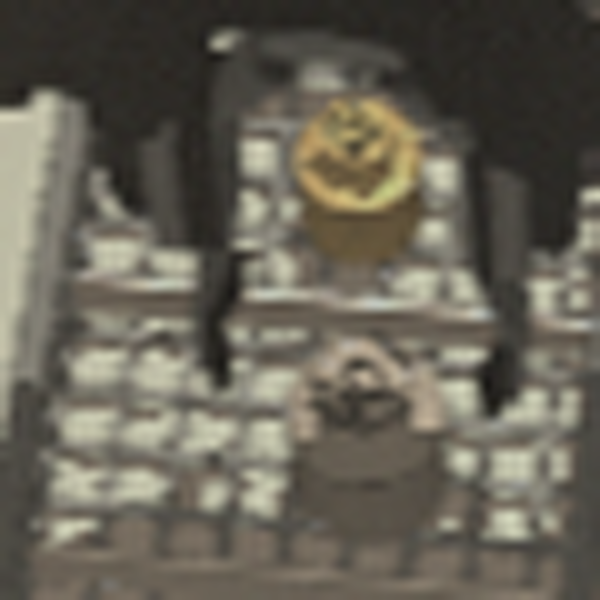

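```bash
python3 -m crank '[[0.1,0.17,0.2,0],[0.1,0.17,1.2,0],[0.1,0.17,2.2,0],[0.1,0.17,3.2,0],[0.1,0.17,3.6,0],[0.1,0.17,3.7,0],[0.1,0.17,3.7,0]]'
python3 - <<'E'
from h import *
go((.5543,.1725,.064),.03+np.pi/2)
s=camera('side');crop(s,245,265,60,60,10,'s12.png')
o=observe()['position']
for sx in(1,-1):
    for r in(.019,.026): print(((proj(s,o+np.array([sx*r-.0007,.0095-.002+.03*sx*r,-.049]))-[245,265])*10).round())
E
```

```text
time: 14.22
position: [0.555, 0.173, 0.0651]
tcp_rot: [-3.139, 0.001, 1.599]
force: [0.8, 0.1, -0.8]
grip_width: 0.504
t 14.22 pos [0.555  0.173  0.0651] rpy [-3.1390e+00  9.0000e-04  1.5986e+00] F [ 0.8   0.11 -0.77] w 0.5043 q [ 0.21  0.22  1.7  -0.    1.22  0.19] -> shift cm [-0.05 -0.08  0.11] twist -0.12549517057407925
[235. 499.]
[192. 495.]
[467. 521.]
[510. 526.]
```

View pics/s12.png

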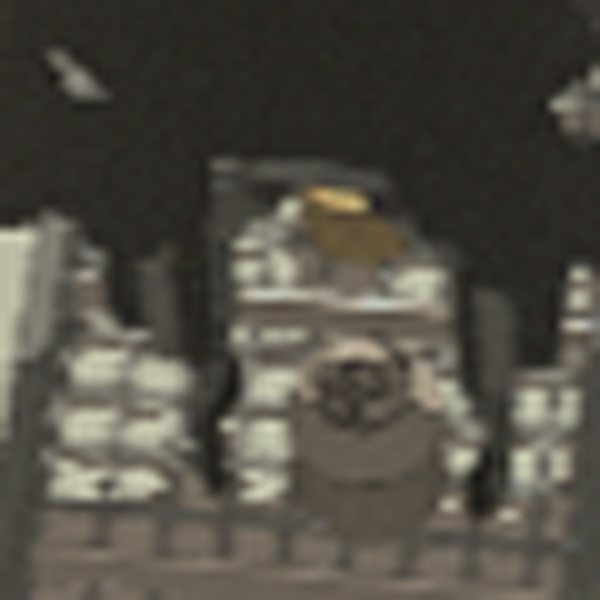

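```bash
python3 -m crank '[[0,-0.12,0.1,0],[0,-0.12,0.1,0]]'; python3 -m crank '[[0,0,0,0],[0,0,0,0],[0,0,0,0],[0,0,0,0]]' 3.8 30;  python3 - <<'E'
from h import *
go((.5543,.1725,.064),.03+np.pi/2)
s=camera('side');crop(s,245,265,60,60,10,'s13.png')
E
```

```text
time: 14.52
position: [0.554, 0.173, 0.0645]
tcp_rot: [-3.14, 0.001, 1.599]
force: [-0.0, 0.8, -0.6]
grip_width: 0.507
time: 15.02
position: [0.5539, 0.173, 0.0645]
tcp_rot: [-3.139, 0.001, 1.599]
force: [-0.4, 0.9, -0.2]
grip_width: 0.451
t 15.03 pos [0.5539 0.173  0.0645] rpy [-3.1395e+00  8.0000e-04  1.5986e+00] F [-0.43  0.88 -0.16] w 0.4508 q [ 0.21  0.22  1.7  -0.    1.22  0.19] -> shift cm [-0.05  0.03  0.05] twist -0.12587191766221265
```

View pics/s13.png

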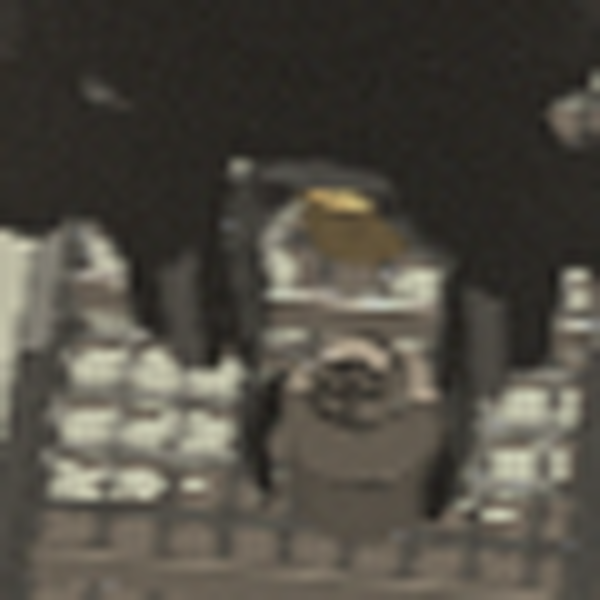

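```bash
python3 -m crank '[[0,0,0,0],[0,0,0,0],[0,0,0,0],[0,0,0,0],[0,0,0,0],[0,0,0,0]]' 2.5 30;  python3 - <<'E'
from h import *
go((.5543,.1725,.064),.03+np.pi/2)
s=camera('side');crop(s,245,265,60,60,10,'s14.png')
E
```

```text
time: 15.82
position: [0.554, 0.173, 0.0645]
tcp_rot: [-3.14, 0.001, 1.599]
force: [0.7, -0.3, -0.8]
grip_width: 0.435
t 15.82 pos [0.554  0.173  0.0645] rpy [-3.1396e+00  8.0000e-04  1.5986e+00] F [ 0.69 -0.25 -0.84] w 0.4352 q [ 0.21  0.22  1.7  -0.    1.22  0.19] -> shift cm [-0.05  0.03  0.05] twist -0.12611364141092743
```

View pics/s14.png

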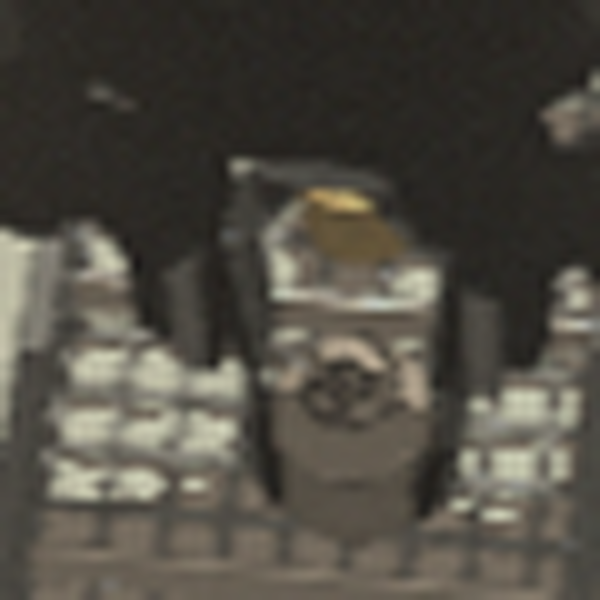

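```bash
python3 -m crank '[[0,0,-0.3,0],[0,0,-0.7,0],[0,0,-1.2,0],[0,0,-1.8,0],[0,0,-2.5,0],[0,0,-3.2,0],[0,0,-4,0],[0,0,-4,0]]';  python3 - <<'E'
from h import *
go((.5543,.1725,.20),.03+np.pi/2)
s=camera('side');crop(s,235,245,70,80,7,'s15.png')
E
```

```text
time: 16.88
position: [0.5548, 0.1732, 0.1056]
tcp_rot: [-3.141, 0.0, 1.599]
force: [-0.0, 0.4, -1.9]
grip_width: 0.434
t 16.88 pos [0.5548 0.1732 0.1056] rpy [-3.1414e+00  4.0000e-04  1.5986e+00] F [-0.    0.43 -1.94] w 0.4338 q [ 0.21  0.17  1.68 -0.    1.29  0.19] -> shift cm [-0.07 -0.05 -9.44] twist -0.124275970774473
```

View pics/s15.png

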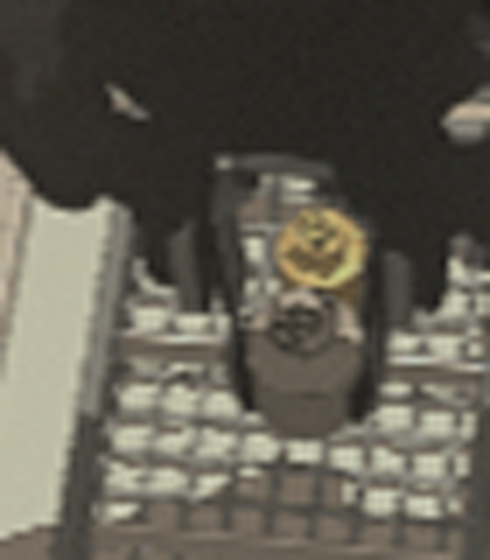

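The silver weight is in the jaws and off the floor, upright. I'll keep lifting.

```bash
python3 -m crank '[[0,0,-0.8,0],[0,0,-2,0],[0,0,-3.5,0],[0,0,-5,0],[0,0,-6.5,0],[0,0,-8,0],[0,0,-9.2,0],[0,0,-9.5,0]]'; python3 -m crank '[[0,0,0,0],[0,0,0,0],[0,0,0,0],[0,0,0,0],[0,0,0,0],[0,0,0,0]]';  python3 - <<'E'
from h import *
go((.5543,.1725,.20),.03+np.pi/2)
s=camera('side');crop(s,200,180,150,190,3,'s16.png');t=camera('top');crop(t,205,170,150,130,4,'t16.png')
o=observe()['position']
for z in(.1,.12,.144,.16):
  print('wt bottom near edge',z,((proj(s,[o[0],o[1]+.011,z])-[200,180])*3).round())
E
```

```text
time: 17.92
position: [0.5551, 0.1733, 0.2013]
tcp_rot: [3.141, 0.0, 1.599]
force: [-0.1, -0.0, -1.5]
grip_width: 0.435
time: 18.68
position: [0.5551, 0.1733, 0.2013]
tcp_rot: [3.141, 0.0, 1.599]
force: [-0.1, -0.6, -1.6]
grip_width: 0.431
t 18.68 pos [0.5551 0.1733 0.2013] rpy [3.1410e+00 3.0000e-04 1.5986e+00] F [-0.07 -0.58 -1.59] w 0.431 q [ 0.21  0.1   1.58 -0.    1.46  0.19] -> shift cm [-0.08 -0.08  0.13] twist -0.1266102798242056
wt bottom near edge 0.1 [231. 342.]
wt bottom near edge 0.12 [229. 323.]
wt bottom near edge 0.144 [227. 300.]
wt bottom near edge 0.16 [225. 284.]
```

View pics/s16.png

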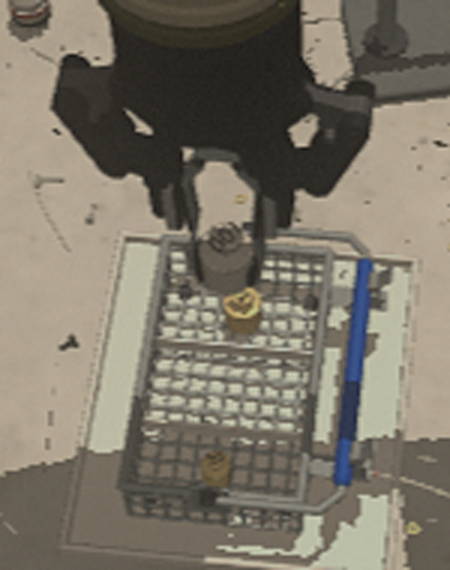

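View pics/t16.png

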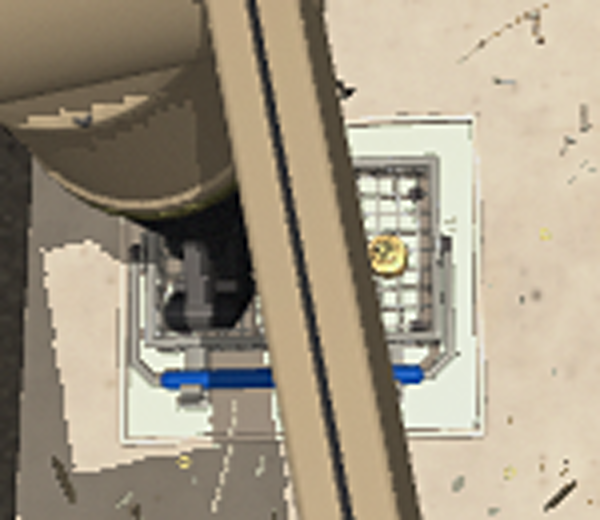

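```bash
python3 -m crank '[[0,0,0,0],[0,0,0,0],[0,0,0,0],[0,0,0,0],[0,0,0,0],[0,0,0,0],[0,0,0,0],[0,0,0,0]]';  python3 - <<'E'
from h import *
s=camera('side');crop(s,240,220,70,80,7,'s17.png')
E
```

```text
time: 19.77
position: [0.5551, 0.1733, 0.2013]
tcp_rot: [3.141, 0.0, 1.599]
force: [-0.2, -0.4, -1.0]
grip_width: 0.433
```

View pics/s17.png

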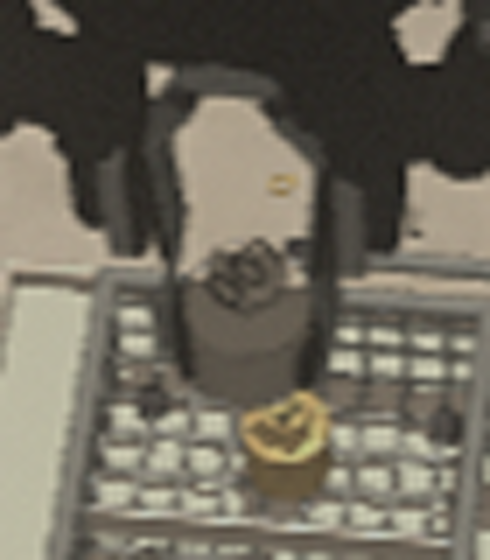

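The weight hangs upright between the jaw tips and hasn't moved. I'm handing the job in.

```bash
python3 -c "
from workcell import close_job
print(close_job())"
```

```text
the job is handed in; nothing more can be done
None
```

The job is handed in after 19.8 s of the 66 s allowed: the handle is home under its clip and the silver weight is held up in the forceps. No verdict came back.

- **Handle:** I pushed it forward and pressed it down with the closed fingers. After a 5 N resistance it gave way, then stopped hard with the fingertips at 57 mm height, where 58 mm is expected. The pictures put the middle of the grip 65.8 mm in front of the hinge axis (66 mm expected) and at 57 mm height (53 mm expected). That height is probably read a few millimetres high, as it also was with the handle upright, because only the bar's upper side shows.
- **Forceps and weight:** I lifted the forceps off the stand by their cheeks, turned them and closed them on the silver weight across the basket's depth. With the weight in the jaws the cheeks measure 37 mm, as expected.
- **Last checks:** The last close-up shows the weight upright in the jaws. From the side view, its underside is about 14–15 cm above the worktop. The arm did not move over the last second before hand-in. Both brass weights still stand in the basket, and the gripper never came near a weight.
- **Disagreement:** Before the bite, the jaw tips appeared 1–2 mm off where the arm's pose put them. I allowed for that when lowering the forceps. The top camera could not confirm it, because the arm hid the forceps, so this rests on the side view alone.

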